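# Unhook the round pot onto the folder

## Robot

A 7-joint arm with a two-finger parallel gripper is mounted at the origin on a cart in front of the work surface, level with it; the furniture and walls round the work are solid. World frame = base frame: x ahead of the robot, y to its left, z up, the work surface at z = 0. Lengths are in m, angles in rad, forces in N, time in s.
With the tool pointing down it reaches from about 0.4 to 0.85 m from the base axis. Payload 4.5 kg.
Tool frame: the origin (TCP) lies at the centre of the arm's flange, where the gripper is bolted on; the fingertips stand nose_length ahead of it and the grasp point (between the pads) lies 147 mm ahead of it (nose_length is the distance from the TCP to the fingertips, in m); z points along the fingers, y is the line along which they close (so a half turn about z gives the same grasp; the last joint's range is limited). The gripper opens to 88 mm and grips with 3 to 60 N. Pads are 18 mm wide; open, the fingers measure 123 mm over their backs; the gripper's body (75 mm by 187 mm) begins 45 mm behind the grasp point.
Start: joints at [1.3, 0.689, -0.195, 1.565, 0.157, 0.902, -0.215], TCP at [0.188, -0.596, 0.405] pointing down, gripper open.
Joint ranges: [-3.01, 3.01], [-0.46, 2.08], [-1.47, 1.51], [0.13, 2.56], [-1, 4.14], [0.04, 2.09], [-2.66, 2.66]. Speed limits (rad/s): [2.57, 2.57, 3.14, 3.14, 3.14, 3.14, 3.14].

## Interface

Orientations are given as a unit quaternion [x, y, z, w].
In Python, from plant import * gives the robot as it stands.
- The arm moves only by the tool play_rows, never from a script. Its argument "rows" is a list that holds one entry, the list of rows, each a list of 6 numbers: the shift along the tool's x, y, z normalised to -1 to 1, where 1 is 0.5 m, then the turn, a rotation vector about the tool's x, y, z normalised to -1 to 1, where 1 is 0.5 rad. A call has 1 to 20 rows; each row is the pose to reach, as a shift and turn from the pose commanded when the call began, along the tool's axes at that moment; what a row does not reach only later rows make up. A row lasts 1/12 s, in which the tool goes at most 41.7 mm and 7.16 degrees, less where a joint would pass 70% of its speed; a pose out of reach is approached as far as the arm can. A call with a number of a shift or a turn outside -1 to 1 is refused whole. A call with a gripper value outside its range is refused whole. "claw" is the closure, from 0 (fully open) to 1 (shut), set as the call begins (left out, the last holds). The fingers move at their own pace and stop on an object; "squeeze" is the grip in N (left out, the last holds). Time passes only in rows, so rows that repeat a pose let the fingers close. It gives the time, the measured TCP pose, the force, the opening and the grip force at its end, in the units of the state.
- get_state(): the state, without advancing time (a new reading comes with each control period).
- snapshot(name): name is "scene" or "top" or "wrist"; returns a dict with "pixels" (480x640x3 uint8, blue, green, red), "camera_matrix" (3x3 intrinsics, pixels), "world_to_cam" (4x4, takes a point from world to camera coordinates); the wrist camera has in their place "mount" (4x4, takes a point from camera to tool coordinates, whose origin is the TCP and whose axes are the flange's). Camera axes: x right, y down, z forward; pixel columns grow to the right and rows downward; lengths in m; the calibration is good to about 2 mm. A picture is of the moment at which its call begins: read the wrist's pose just before it. There is no depth.
- finish_job(): hands the job in; it is judged then, once.
The state is a dict: "clock": time; "q": joint angles; "qd": joint speeds; "joint_torque": joint torques, N m; "tool_pos": TCP position; "eef_rot": TCP orientation; "contact_force": force on the tool from outside, world axes, zero at the start; "moment": the same for the moment, N m; "opening": opening from 0.0 (shut) to 1.0 (fully open); "finger_force": force on a finger pad.
Only numpy, scipy, OpenCV 4.12 (cv2) and the standard library are available. Lean on these libraries where they do the work, as an engineer would, in place of code of your own. Each camera call takes 0.05 s, during which the arm holds its last target. There are 200 camera calls.

## Task

Two small metal pots hang by their wooden grips on the deep upturned hooks of the desk stand. Take the round pot off its hook (lift it past the upturned tip before you draw it away) and set it down gently, upright, with its whole foot on the dark leather folder, and let go. Leave the square pot hanging where it is.

Things in the scene. Friction and masses are not known exactly. Their poses are not given: they have to be found in the camera images.
- round_pot_grip (a point): centre of the round pot's light wooden grip block: 14 mm thick (x), 50 mm wide (y), 28 mm tall. On the hook its underside rests on the hook floor, its x along the stand's x. Take it by its 50 mm width (fingers closing along y, one on each side of the hook): the hook tip stands about 5 mm in front of it.
- round_pot_foot (a point): centre of the round pot's underside, 154 mm below the centre of its grip; same axes.
- round_pot: the round pot as a whole, about 0.16 kg: open grey metal pot 68 mm in diameter and 60 mm tall; two thin steel wires run from its rim up to the y ends of the grip block, 80 mm above the rim, and the hook passes between them; 168 mm tall in all. Origin at the centre of its underside, z up through the grip.
- square_pot_grip (a point): centre of the other pot's grip block: the same grip and wires, but a square metal pot 66 x 66 x 60 mm. It hangs on the other hook and stays there.
- pot_stand: fixed dark steel stand with two hooks that point to its -x, at y = -70 and +70 mm (which pot is on which varies). Origin on the desk top below the posts. Base x -80 to +30 mm, 210 mm along y; posts 175 mm tall. Hook: 14 mm wide flat bar, floor top at z = 165 mm, seat from x = -72 to -47 mm between the upturned tip (6 mm thick, top at z = 195 mm) and a low back stop (top at z = 185 mm).
- hook_seats (a point): point midway between the two hooks' seats, level with the hook floors (165 mm above the desk, 60 mm in front of the posts); axes of the stand. A pot must rise more than 30 mm to pass the tip, then goes out towards -x; raised more than 70 mm before it is out, its rim meets the hook from below.
- leather_folder: dark brown leather folder lying on the desk, fixed, 235 mm (x) by 336 mm (y), 14 mm thick; origin at the centre of its underside.

How it is judged:
By the outcome, as a careful person would: the job done as asked, in the order asked, and still so for the second after the job is handed in, with the robot touching nothing.
It also fails if it takes over 38 s, if anything falls off the work surface, if the arm or the gripper's body presses on something with over 40 N, if the wrist force passes 120 N, or if a joint passes its speed limit or range.

## Working session

There is one attempt and no reset: what is moved stays moved. The work goes in short steps, Python scripts to look and compute and a tool call to move; the robot and the scene stay as the last step left them, time stands still between calls to the robot, and variables do not carry over. Pictures are saved under pics/ and viewed, at most 10 in all, crops included, and the job is handed in when it is done.

Besides the shell and the picture viewer there is one more tool, called after "Request:" by a JSON object that holds its "method" and its "body". play_rows: Moves the arm, as the interface text tells. Its arguments: {"type":"object","properties":{"rows":{"type":"array"},"claw":{"type":"number"},"squeeze":{"type":"number"}},"required":["rows"]}

```bash
mkdir -p pics; ls
python3 - <<'E'
from plant import *
import cv2,numpy as np,pickle
s=get_state();print({k:np.round(v,4).tolist() for k,v in s.items()})
d={}
for n in ("scene","top"):
    p=snapshot(n);d[n]=p;cv2.imwrite(f"pics/{n}0.png",p["pixels"])
    print(n,p["camera_matrix"],np.round(p["world_to_cam"],4))
pickle.dump(d,open("cal.pkl","wb"))
try: print(nose_length)
except Exception as e: print(e)
E
```

```text
pics
{'clock': 0.0, 'q': [1.2998, 0.69, -0.1945, 1.5664, 0.1573, 0.9025, -0.2151], 'qd': [0.0004, -0.0006, 0.001, 0.0002, -0.0008, 0.0005, 0.0004], 'joint_torque': [0.0002, -52.755, -1.2665, -15.3421, -0.0526, 0.0068, 0.0002], 'tool_pos': [0.1874, -0.5959, 0.4039], 'eef_rot': [0.9884, 0.1519, -0.0002, -0.0009], 'contact_force': [0.2957, -0.1107, -0.5072], 'moment': [0.0403, -0.0374, 0.0352], 'finger_force': 0.0, 'opening': 1.0008}
scene [[468.1046878    0.         320.72655237]
 [  0.         468.1046878  233.68107425]
 [  0.           0.           1.        ]] [[-5.682e-01 -8.229e-01 -8.000e-04  2.523e-01]
 [-3.857e-01  2.672e-01 -8.831e-01  3.654e-01]
 [ 7.268e-01 -5.015e-01 -4.693e-01  4.566e-01]
 [ 0.000e+00  0.000e+00  0.000e+00  1.000e+00]]
top [[542.95560031   0.         312.67665301]
 [  0.         542.95560031 238.39077192]
 [  0.           0.           1.        ]] [[ 0.0202 -0.9996  0.0196 -0.1117]
 [-0.9832 -0.0234 -0.1812  0.592 ]
 [ 0.1816 -0.0156 -0.9832  0.9567]
 [ 0.      0.      0.      1.    ]]
0.166
```

View pics/scene0.png

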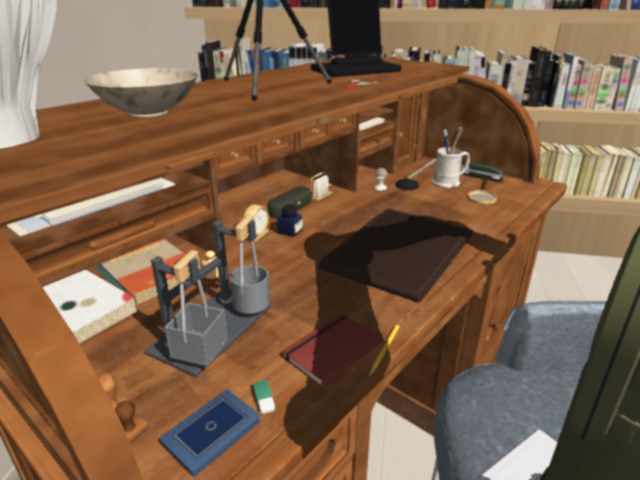

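View pics/top0.png

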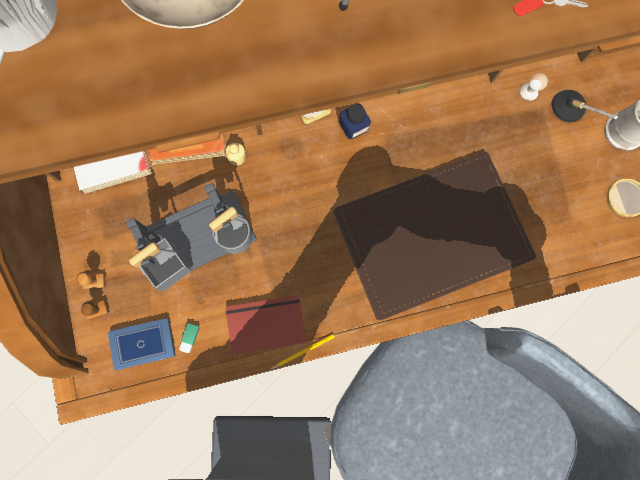

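The scene picture shows the round pot on the farther hook, grip at about (247,215), and the square pot nearer, grip at (186,265). In the top view the round grip is at (222,219), the square one at (143,255), and the folder spans (335,210)-(490,152)-(535,257)-(380,320). I'll enlarge both views to pick points.

Run:
```python
import cv2,numpy as np
a=cv2.imread("pics/scene0.png")[195:375,140:290]; b=cv2.imread("pics/top0.png")[170:300,110:270]
cv2.imwrite("pics/c1.png",cv2.resize(a,None,fx=3.3333,fy=3.33333,interpolation=cv2.INTER_CUBIC))
cv2.imwrite("pics/c2.png",cv2.resize(b,None,fx=4.5,fy=4.5,interpolation=cv2.INTER_CUBIC))
```

```text
(no output)
```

View pics/c1.png

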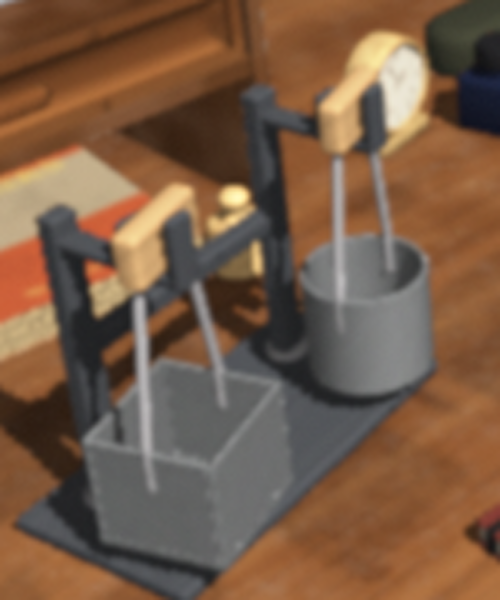

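View pics/c2.png

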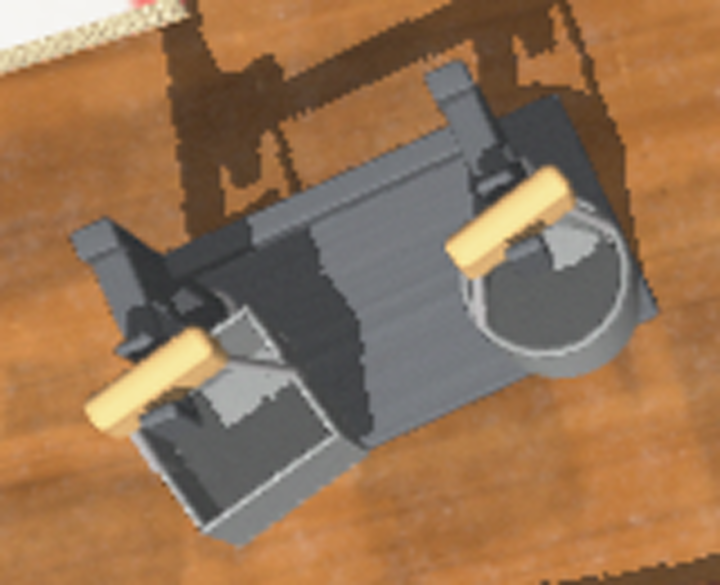

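```bash
cat > h.py <<'E'
import pickle,numpy as np
from scipy.optimize import least_squares
from scipy.spatial.transform import Rotation as R
cal=pickle.load(open("cal.pkl","rb"))
def proj(n,P):
    P=np.atleast_2d(P);c=cal[n];T=c["world_to_cam"];q=(P@T[:3,:3].T+T[:3,3])@np.array(c["camera_matrix"]).T
    return q[:,:2]/q[:,2:]
def body(p,L): # x,y,z,yaw
    c,s=np.cos(p[3]),np.sin(p[3]);L=np.array(L,float)
    return np.c_[p[0]+c*L[:,0]-s*L[:,1],p[1]+s*L[:,0]+c*L[:,1],p[2]+L[:,2]]
C1=lambda u:np.array(u,float)/3.33333+[140,195]
C2=lambda u:np.array(u,float)/4.5+[110,170]
def onplane(n,uv,z):
    return least_squares(lambda p:proj(n,[p[0],p[1],z])[0]-uv,[.6,0]).x
def fit(obs,p0,free=(0,1,2,3)):
    p0=np.array(p0,float);f=list(free)
    def full(v): p=p0.copy();p[f]=v;return p
    def r(v):
        p=full(v);return np.concatenate([(proj(n,body(p,[l]))[0]-uv) for n,l,uv in obs])
    s=least_squares(r,p0[f],loss="soft_l1");return full(s.x),s.fun.reshape(-1,2)
E
python3 - <<'E'
from h import *
np.set_printoptions(precision=4,suppress=True)
a,b,h=.007,.025,.014
rg=[("scene",(a,b,h),C1((320,105))),("scene",(a,b,-h),C1((325,150))),("scene",(-a,b,h),C1((355,110))),("scene",(-a,b,-h),C1((358,151))),("scene",(a,-b,h),C1((365,63))),
("top",(a,b,h),C2((445,242))),("top",(-a,b,h),C2((467,262))),("top",(a,-b,h),C2((553,167))),("top",(-a,-b,h),C2((573,193)))]
sg=[("scene",(a,b,h),C1((113,240))),("scene",(a,b,-h),C1((122,290))),("scene",(-a,b,h),C1((155,245))),("scene",(-a,b,-h),C1((158,288))),("scene",(a,-b,h),C1((178,185))),("scene",(-a,-b,h),C1((195,190))),
("top",(a,b,h),C2((85,408))),("top",(-a,b,h),C2((105,433))),("top",(a,-b,h),C2((197,327))),("top",(-a,-b,h),C2((220,355)))]
for g in (rg,sg):
    g0=onplane("top",C2((510,222)),.179)
    for fr in ((0,1,2,3),(0,1,3)):
        p,res=fit(g,[*g0,.179,-.3],fr);print(p,np.degrees(p[3]),np.sqrt((res**2).mean()));
    print(np.round(res,1).tolist())
print("posts",onplane("top",C2((95,238)),.175),onplane("top",C2((449,78)),.175), "scene",onplane("scene",C1((57,215)),.175),onplane("scene",C1((259,95)),.175))
for z in (.002,.008): print("base",[onplane("top",C2(u),z) for u in ((555,95),(655,310),(365,448))])
F=[onplane("top",u,.014) for u in ((335,210),(490,152),(535,257),(380,320))];print("folder",F,np.mean(F,0),[np.linalg.norm(F[i]-F[i-1]) for i in range(4)])
# pot bodies
print("round rim centre",onplane("top",C2((550,282)),.085))
for z in (.25,.3,.35): print("shelf",z,[onplane("top",u,z) for u in ((60,172),(250,128),(390,92))])
from plant import nose_length
print(nose_length)
E
```

```text
[0.5959 0.0462 0.18   0.7297] 41.81047492019023 1.7920183773543046
[0.5964 0.046  0.179  0.7211] 41.31477595737172 1.778527954564109
[[-0.3, -0.3], [-0.4, 1.3], [-2.7, -0.9], [-2.3, 2.0], [-2.2, -0.7], [0.8, 2.2], [1.3, 4.3], [1.1, -0.5], [2.1, 0.2]]
[0.5351 0.1699 0.1775 0.7247] 41.52256859548 1.7059686612385558
[0.5344 0.1699 0.179  0.7331] 42.00173067853323 1.7287385410498832
[[-0.2, -0.9], [0.1, 0.9], [-3.6, -1.2], [-1.7, 2.8], [-2.7, -1.9], [0.9, -2.3], [0.2, 2.0], [1.2, 3.1], [0.4, -0.2], [0.8, 0.1]]
posts [0.5909 0.201 ] [0.6544 0.076 ] scene [0.585  0.1997] [0.645  0.0764]
base [array([0.696 , 0.0603]), array([0.6005, 0.0124]), array([0.5372, 0.1344])]
base [array([0.6944, 0.0595]), array([0.5994, 0.0118]), array([0.5365, 0.1331])]
folder [array([ 0.6596, -0.1419]), array([ 0.7872, -0.4527]), array([ 0.5754, -0.5323]), array([ 0.4479, -0.2299])] [ 0.6175 -0.3392] [np.float64(0.22924362168133164), np.float64(0.33592601934280936), np.float64(0.22628305322380549), np.float64(0.3282017393076969)]
round rim centre [0.5958 0.0473]
shelf 0.25 [array([0.6517, 0.2903]), array([0.7303, 0.0053]), array([ 0.7967, -0.2131])]
shelf 0.3 [array([0.6366, 0.267 ]), array([ 0.7104, -0.0002]), array([ 0.7725, -0.205 ])]
shelf 0.35 [array([0.6216, 0.2437]), array([ 0.6904, -0.0057]), array([ 0.7484, -0.1968])]
0.166
```

```bash
cat >> h.py <<'E'
def go(x,y,z,yaw):  # yaw deg of tool x, tool down -> normalised numbers from the current pose
    from plant import get_state
    s=get_state();r=R.from_quat(s["eef_rot"])
    t=R.from_euler("z",yaw,degrees=True)*R.from_quat([1,0,0,0])
    d=r.inv().apply(np.array([x,y,z])-s["tool_pos"])/.5
    w=(r.inv()*t).as_rotvec()/.5
    return np.r_[d,w].round(4).tolist()
E
python3 - <<'E'
from h import *
for a,b in (((352,84),(528,6)),((142,113),(182,-8)),((328,68),(440,-30))):
    s=least_squares(lambda p:np.r_[proj("scene",p)[0]-a,proj("top",p)[0]-b],[.8,0,.3]);print(s.x,s.fun)
print("grip dir",[np.degrees(np.arctan2(d[0],-d[1])) for d in (onplane("top",C2((553,167)),.193)-onplane("top",C2((445,242)),.193),onplane("top",C2((335,435)),.085)-onplane("top",C2((205,530)),.085))])
print(go(.40,-.25,.43,30),go(.58,.035,.43,38))
E
```

```text
[ 0.90733628 -0.41147375  0.31816211] [-1.32384062 -0.137298    0.60677022  0.51732356]
[0.91429862 0.10600958 0.31625607] [-1.82728523 -0.56025138  1.32838387  0.63025671]
[ 0.90911583 -0.27911937  0.37465052] [-22.3804447   -3.40114225  10.96183852   8.18209746]
grip dir [np.float64(37.448069958608144), np.float64(38.605322192615084)]
[0.6132, -0.5324, -0.0512, -0.0033, -0.0001, -0.4374] [1.1277, -0.968, -0.0506, -0.0033, -0.0003, -0.7166]
```

Request:
{"method": "play_rows", "body": {"rows": [[[0.06,-0.05,-0.005,0,0,-0.04],[0.13,-0.11,-0.01,0,0,-0.09],[0.2,-0.17,-0.02,0,0,-0.14],[0.27,-0.23,-0.02,0,0,-0.19],[0.34,-0.29,-0.03,0,0,-0.24],[0.4,-0.35,-0.03,0,0,-0.29],[0.46,-0.4,-0.04,0,0,-0.33],[0.52,-0.45,-0.05,0,0,-0.37],[0.57,-0.5,-0.05,0,0,-0.4],[0.61,-0.53,-0.05,0,0,-0.44],[0.613,-0.532,-0.05,-0.003,0,-0.437]]], "claw": 0}}

```text
clock: 1.02
tool_pos: [0.4038, -0.2442, 0.4301]
eef_rot: [0.964, 0.265, 0.002, -0.0]
contact_force: [-0.3, -0.0, 0.1]
opening: 1.001
finger_force: 0.0
```

Run:
```python
from h import *
from plant import get_state
s=get_state();print(s["clock"],s["tool_pos"],s["q"])
print(go(.57,.03,.43,38))
```

```text
1.0167 [ 0.40382965 -0.24424559  0.43012308] [ 0.62016017  0.46043181 -0.25692506  1.97806653  0.16704838  0.72009277
 -0.77196375]
[0.5657, -0.3021, 0.0026, 0.0015, -0.0089, -0.2553]
```

Request:
{"method": "play_rows", "body": {"rows": [[[0.06,-0.03,0,0,0,-0.03],[0.12,-0.06,0,0,0,-0.06],[0.19,-0.1,0,0,0,-0.09],[0.26,-0.14,0,0,0,-0.12],[0.33,-0.18,0,0,0,-0.15],[0.4,-0.21,0,0,0,-0.18],[0.46,-0.245,0,0,0,-0.21],[0.51,-0.27,0,0,0,-0.23],[0.55,-0.295,0.002,0,-0.005,-0.25],[0.566,-0.302,0.003,0.0015,-0.009,-0.255],[0.566,-0.302,0.003,0.0015,-0.009,-0.255]]]}}

```text
clock: 1.93
tool_pos: [0.5704, 0.0235, 0.4274]
eef_rot: [0.947, 0.321, -0.002, 0.0]
contact_force: [-0.6, 0.2, -1.0]
opening: 1.001
finger_force: 0.0
```

Run:
```python
from h import *
from plant import *
import cv2
s=get_state();p=snapshot("wrist");pickle.dump((s,p),open("w1.pkl","wb"))
cv2.imwrite("pics/w1.png",p["pixels"]);print(s["clock"],s["tool_pos"],s["q"],p["mount"])
```

```text
1.9333 [0.57038568 0.02345838 0.42737441] [ 0.03229531  0.59442725 -0.25847176  1.70171637  0.18968922  0.8741819
 -1.22342695] [[ 1.06231059e-03 -9.58163204e-01 -2.86220450e-01  7.45515977e-02]
 [ 9.99999029e-01  7.59666977e-04  1.16841621e-03 -1.51003154e-03]
 [-9.02101198e-04 -2.86221413e-01  9.58163081e-01  1.98334325e-02]
 [ 0.00000000e+00  0.00000000e+00  0.00000000e+00  1.00000000e+00]]
```

View pics/w1.png

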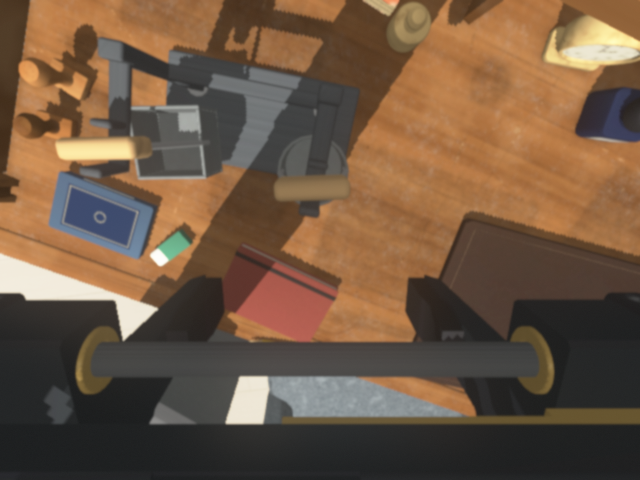

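The wrist picture shows the round grip from (275,190) to (349,187), nearly parallel to the finger line (about 2° off). The square grip is at (97,149), well clear of the fingers.

Run:
```python
from h import *
s,p=pickle.load(open("w1.pkl","rb"))
T=np.eye(4);T[:3,:3]=R.from_quat(s["eef_rot"]).as_matrix();T[:3,3]=s["tool_pos"]
cal["w"]={"camera_matrix":p["camera_matrix"],"world_to_cam":np.linalg.inv(T@p["mount"])}
for u in ((312,189),(275,190),(349,187)): print(onplane("w",u,.179))
print("sq",onplane("w",(103,149),.179))
print("posts",onplane("w",(112,50),.175),onplane("w",(328,95),.175),"tip top",onplane("w",(310,211),.195))
d=onplane("w",(349,187),.179)-onplane("w",(275,190),.179);print(np.degrees(np.arctan2(d[0],-d[1])),np.linalg.norm(d))
for z in (.427,.326): print(go(.597,.0465,z,39.5))
```

```text
[0.59827224 0.04869931]
[0.58229857 0.06837096]
[0.61475    0.02949396]
sq [0.53522748 0.17436508]
posts [0.59093572 0.19941455] [0.65224084 0.07704377] tip top [0.58822853 0.04251819]
39.852445026908114 0.05064105682975267
[0.074, -0.0068, 0.0003, 0.0003, 0.0128, -0.0765]
[0.0753, -0.0069, 0.2023, 0.0003, 0.0128, -0.0765]
```

Request:
{"method": "play_rows", "body": {"rows": [[[0.03,-0.004,0,0,0.005,-0.03],[0.06,-0.007,0,0,0.01,-0.06],[0.077,-0.008,0,0,0.013,-0.077],[0.077,-0.008,0.02,0,0.013,-0.077],[0.077,-0.008,0.05,0,0.013,-0.077],[0.077,-0.008,0.08,0,0.013,-0.077],[0.077,-0.008,0.11,0,0.013,-0.077],[0.077,-0.008,0.14,0,0.013,-0.077],[0.077,-0.008,0.16,0,0.013,-0.077],[0.077,-0.008,0.18,0,0.013,-0.077],[0.077,-0.008,0.195,0,0.013,-0.077],[0.077,-0.008,0.2,0,0.013,-0.077],[0.077,-0.008,0.2,0,0.013,-0.077],[0.077,-0.008,0.2,0,0.013,-0.077]]]}}

```text
clock: 3.15
tool_pos: [0.5978, 0.0479, 0.3281]
eef_rot: [0.941, 0.338, 0.001, 0.0]
contact_force: [0.3, -0.5, 0.8]
opening: 0.997
finger_force: 0.0
```

Run:
```python
from h import *
from plant import *
import cv2
s=get_state();print(s["tool_pos"],s["contact_force"],go(.5975,.0475,.326,39.5))
a=snapshot("scene")["pixels"][100:340,140:360];b=snapshot("top")["pixels"][110:290,110:290]
cv2.imwrite("pics/g.png",np.hstack([cv2.resize(a,(400,436)),cv2.resize(b,(400,436))]))
```

```text
[0.59783895 0.04789212 0.32811826] [ 0.31158563 -0.53275273  0.79119593] [-0.001, 0.0002, 0.0042, 0.0017, -0.0046, -0.0004]
```

View pics/g.png

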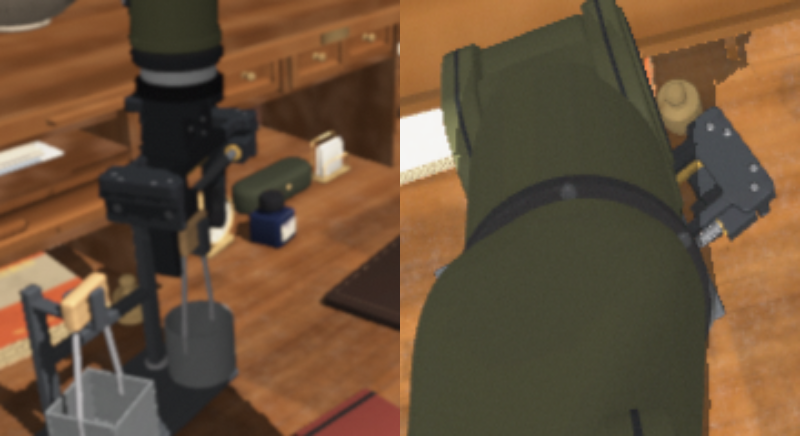

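The hand straddles the round grip at (192,232) in the left panel, with the hook between the fingers and the body clear of the shelf. Closing.

Request:
{"method": "play_rows", "body": {"rows": [[[0,0,0.004,0,-0.005,0],[0,0,0.004,0,-0.005,0],[0,0,0.004,0,-0.005,0],[0,0,0.004,0,-0.005,0],[0,0,0.004,0,-0.005,0],[0,0,0.004,0,-0.005,0],[0,0,0.004,0,-0.005,0],[0,0,0.004,0,-0.005,0],[0,0,0.004,0,-0.005,0],[0,0,0.004,0,-0.005,0],[0,0,0.004,0,-0.005,0],[0,0,0.004,0,-0.005,0]]], "claw": 1, "squeeze": 20}}

```text
clock: 4.25
tool_pos: [0.5977, 0.0479, 0.3258]
eef_rot: [0.941, 0.338, -0.0, 0.0]
contact_force: [-0.6, -0.8, 1.0]
opening: 0.565
finger_force: 20.0
```

Request:
{"method": "play_rows", "body": {"rows": [[[0,0,-0.006,0,0,0],[0,0,-0.016,0,0,0],[0,0,-0.028,0,0,0],[0,0,-0.04,0,0,0],[0,0,-0.052,0,0,0],[0,0,-0.064,0,0,0],[0,0,-0.076,0,0,0],[0,0,-0.086,0,0,0],[0,0,-0.094,0,0,0],[0,0,-0.098,0,0,0],[0,0,-0.098,0,0,0],[0,0,-0.098,0,0,0]]]}}

```text
clock: 5.25
tool_pos: [0.5976, 0.0479, 0.3747]
eef_rot: [0.941, 0.338, -0.0, 0.0]
contact_force: [-0.4, 0.2, -2.0]
opening: 0.566
finger_force: 20.0
```

Request:
{"method": "play_rows", "body": {"rows": [[[-0.01,-0.002,0,0,0,0],[-0.025,-0.0055,0,0,0,0],[-0.045,-0.01,0,0,0,0],[-0.065,-0.0145,0,0,0,0],[-0.09,-0.02,0,0,0,0],[-0.12,-0.0265,0,0,0,0],[-0.15,-0.033,0,0,0,0],[-0.18,-0.04,0,0,0,0],[-0.21,-0.0465,0,0,0,0],[-0.24,-0.053,0,0,0,0],[-0.265,-0.059,0,0,0,0],[-0.285,-0.063,0,0,0,0],[-0.293,-0.065,0,0,0,0],[-0.293,-0.065,0,0,0,0]]]}}

```text
clock: 6.42
tool_pos: [0.463, -0.0207, 0.3749]
eef_rot: [0.941, 0.337, -0.001, 0.0]
contact_force: [0.0, -0.4, -2.0]
opening: 0.563
finger_force: 20.0
```

Run:
```python
from h import *
from plant import *
s=get_state();print(s["tool_pos"],s["contact_force"],s["opening"],s["q"])
for y in (39.5,10,0): print(go(.60,-.33,.365,y))
```

```text
[ 0.4630016  -0.02074817  0.37489714] [ 0.02086086 -0.41999766 -1.9746792 ] 0.5626803197038063 [ 0.11219724  0.5398083  -0.25553268  2.06779828  0.2478623   0.56385829
 -1.20156454]
[-0.1813, 0.6517, 0.0203, 0.0004, 0.0038, -0.002]
[-0.1813, 0.6517, 0.0203, 0.0014, 0.0036, 1.0277]
[-0.1813, 0.6517, 0.0203, 0.0017, 0.0035, 1.3768]
```

Request:
{"method": "play_rows", "body": {"rows": [[[-0.004,0.015,0,0,0,0],[-0.013,0.045,0,0,0,0],[-0.025,0.09,0,0,0,0],[-0.039,0.14,0,0,0,0],[-0.055,0.2,0,0,0,0],[-0.072,0.26,0,0,0,0],[-0.089,0.32,0,0,0,0],[-0.106,0.38,0,0,0,0],[-0.122,0.44,0,0,0,0],[-0.139,0.5,0.005,0,0,0],[-0.153,0.55,0.01,0,0,0],[-0.165,0.595,0.014,0,0,0],[-0.175,0.63,0.018,0,0,0],[-0.18,0.647,0.02,0,0.002,0],[-0.181,0.652,0.02,0,0.004,0],[-0.181,0.652,0.02,0,0.004,0],[-0.181,0.652,0.02,0,0.004,0]]]}}

```text
clock: 7.83
tool_pos: [0.6016, -0.3279, 0.365]
eef_rot: [0.941, 0.339, 0.001, -0.001]
contact_force: [-0.2, 0.1, -2.3]
opening: 0.56
finger_force: 20.0
```

Run:
```python
from h import *
from plant import *
import cv2
s=get_state();print(s["tool_pos"],s["contact_force"],s["opening"],s["q"])
print(go(.60,-.33,.323,39.5))
a=snapshot("scene")["pixels"][80:340,140:540]
cv2.imwrite("pics/p1.png",cv2.resize(a,(800,520)))
```

```text
[ 0.6015963  -0.32790067  0.3650177 ] [-0.18132485  0.089341   -2.34400708] 0.5600692559631731 [ 0.58003559  0.82476745 -0.29862601  1.39887356  0.26491894  0.95716991
 -0.6607807 ]
[-0.0053, 0.0013, 0.084, -0.0017, -0.0038, 0.0029]
```

View pics/p1.png

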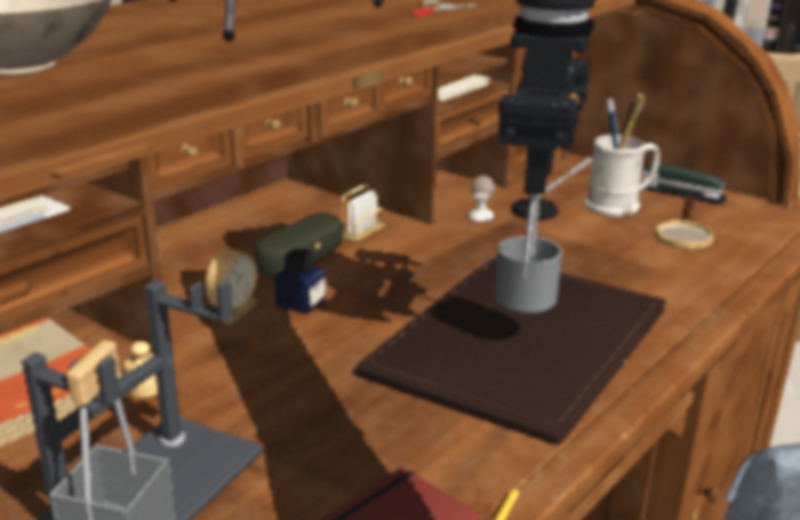

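The round pot hangs upright in the hand at (528,275), over the folder, and the square pot is still on its hook. Lowering.

Request:
{"method": "play_rows", "body": {"rows": [[[-0.001,0,0.008,0,-0.001,0],[-0.003,0,0.022,0,-0.002,0],[-0.004,0,0.04,0,-0.003,0],[-0.005,0.001,0.058,-0.001,-0.004,0.002],[-0.005,0.001,0.072,-0.002,-0.004,0.003],[-0.005,0.001,0.08,-0.002,-0.004,0.003],[-0.005,0.001,0.084,-0.002,-0.004,0.003],[-0.005,0.001,0.086,-0.002,-0.004,0.003],[-0.005,0.001,0.088,-0.002,-0.004,0.003],[-0.005,0.001,0.088,-0.002,-0.004,0.003],[-0.005,0.001,0.088,-0.002,-0.004,0.003]]]}}

```text
clock: 8.8
tool_pos: [0.6, -0.3313, 0.3214]
eef_rot: [0.941, 0.337, 0.0, 0.001]
contact_force: [1.4, -0.7, -1.6]
opening: 0.564
finger_force: 20.0
```

Request:
{"method": "play_rows", "body": {"rows": [[[0,0,0.002,0,0,0],[0,0,0.004,0,0,0],[0,0,0.006,0,0,0],[0,0,0.008,0,0,0],[0,0,0.008,0,0,0],[0,0,0.008,0,0,0]]]}}

```text
clock: 9.3
tool_pos: [0.5998, -0.3312, 0.317]
eef_rot: [0.941, 0.337, -0.0, 0.001]
contact_force: [0.3, -0.1, -1.8]
opening: 0.562
finger_force: 20.0
```

Request:
{"method": "play_rows", "body": {"rows": [[[0,0,0.001,0,0,0],[0,0,0.002,0,0,0],[0,0,0.003,0,0,0],[0,0,0.003,0,0,0],[0,0,0.003,0,0,0]]]}}

```text
clock: 9.72
tool_pos: [0.5999, -0.3312, 0.3155]
eef_rot: [0.941, 0.337, -0.0, 0.001]
contact_force: [-0.0, -0.2, -1.5]
opening: 0.565
finger_force: 20.0
```

Request:
{"method": "play_rows", "body": {"rows": [[[0,0,0.001,0,0,0],[0,0,0.002,0,0,0],[0,0,0.002,0,0,0],[0,0,0.002,0,0,0]]]}}

```text
clock: 10.05
tool_pos: [0.5999, -0.3312, 0.3147]
eef_rot: [0.941, 0.337, -0.0, 0.001]
contact_force: [0.0, 0.3, -1.8]
opening: 0.568
finger_force: 20.0
```

Request:
{"method": "play_rows", "body": {"rows": [[[0,0,0.001,0,0,0],[0,0,0.002,0,0,0],[0,0,0.002,0,0,0],[0,0,0.002,0,0,0]]]}}

```text
clock: 10.38
tool_pos: [0.6001, -0.3312, 0.3146]
eef_rot: [0.941, 0.337, 0.0, 0.001]
contact_force: [-0.9, 0.1, 5.2]
opening: 0.563
finger_force: 20.0
```

Touched down (the force went from -1.8 to +5.2 N). Ease off slightly and open.

Request:
{"method": "play_rows", "body": {"rows": [[[0,0,-0.001,0,0,0],[0,0,-0.001,0,0,0],[0,0,-0.001,0,0,0]]], "squeeze": 5}}

```text
clock: 10.63
tool_pos: [0.6001, -0.3314, 0.3145]
eef_rot: [0.941, 0.337, 0.0, 0.001]
contact_force: [-1.2, -0.1, 2.8]
opening: 0.57
finger_force: 5.0
```

Request:
{"method": "play_rows", "body": {"rows": [[[0,0,0,0,0,0],[0,0,0,0,0,0],[0,0,0,0,0,0],[0,0,0,0,0,0],[0,0,0,0,0,0],[0,0,0,0,0,0],[0,0,0,0,0,0],[0,0,0,0,0,0]]], "claw": 0}}

```text
clock: 11.3
tool_pos: [0.5999, -0.3312, 0.314]
eef_rot: [0.941, 0.337, -0.0, 0.001]
contact_force: [-0.4, 0.1, 0.2]
opening: 0.999
finger_force: 0.0
```

Open; rise straight up.

Request:
{"method": "play_rows", "body": {"rows": [[[0,0,-0.01,0,0,0],[0,0,-0.03,0,0,0],[0,0,-0.06,0,0,0],[0,0,-0.09,0,0,0],[0,0,-0.13,0,0,0],[0,0,-0.17,0,0,0],[0,0,-0.21,0,0,0],[0,0,-0.24,0,0,0],[0,0,-0.25,0,0,0],[0,0,-0.25,0,0,0],[0,0,-0.25,0,0,0]]]}}

```text
clock: 12.22
tool_pos: [0.5996, -0.3309, 0.439]
eef_rot: [0.941, 0.337, -0.0, 0.001]
contact_force: [-0.8, -0.2, 0.5]
opening: 1.0
finger_force: 0.0
```

Run:
```python
from plant import *
import cv2
s=get_state();print(s["clock"],s["tool_pos"],s["contact_force"])
cv2.imwrite("pics/end.png",cv2.resize(snapshot("scene")["pixels"][80:380,140:540],(800,600)))
```

```text
12.2167 [ 0.59963711 -0.33094635  0.4389895 ] [-0.76090998 -0.21387527  0.54970667]
```

View pics/end.png

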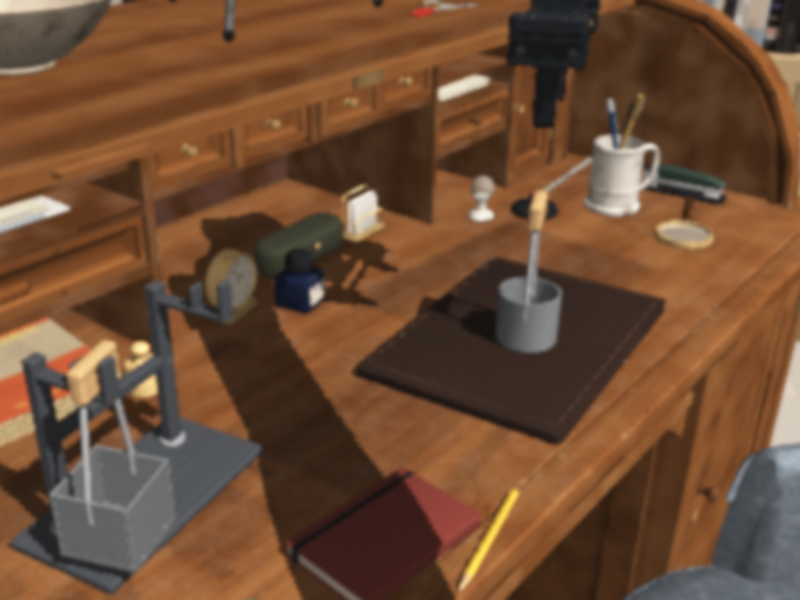

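The round pot stands upright at (528,315), well inside the folder. The square pot still hangs on its hook, and the gripper is clear of everything.

```bash
python3 -c "
from plant import *
print(finish_job())"
```

```text
the job is handed in; nothing more can be done
None
```

The round pot stands upright and released near the middle of the leather folder, the square pot still hangs on its hook, and I handed the job in at about 12 s; no verdict came back.

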